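# Clear the bay stand, fetch the two gauging parts behind, put the blocks back

### The job

The V-block and the gear housing on the two-bay stand block the way to the ring gauge and the spur gear in the bays behind them: first clear both of them to the black rubber mat. Then fetch the ring gauge and set it flat in the middle of the round rest, and the spur gear flat in the middle of the square rest; only when both are there, put the V-block and the housing back on the stand, each on the spot where it stood at the start, upright and square to the stand as before.

Things in the scene. Friction and masses are not known exactly. Their poses are not given: they have to be found in the camera images.
- bay_stand: fixed stand, light steel base 150 (x) x 210 (y) x 10 mm; origin: centre of its underside. Front half (-x, towards the robot): flat apron, the two blocking things stand on it at about x -35, y +-50 mm. Behind, at x +32, y +-50 mm: two bays 64 mm wide, open at front and back, each between two dark walls along x (6 mm thick, 54 mm long, tops 40 mm above the origin)
- parking_mat: fixed black rubber mat, 88 (x) x 220 (y) x 3 mm, the side area; origin at the centre of its underside, top 3 mm above. There is room for both blocking things, side by side, at about y = +-52 mm
- setting_plate: fixed flat dark steel plate, 88 (x) x 220 (y) x 8 mm, that carries the two rests; origin at the centre of its underside
- round_rest: fixed round aluminium disc, 66 mm across, 6 mm thick, with a grey centre mark, on the setting plate; origin at the centre of its underside, top 6 mm above: place of the ring gauge
- square_rest: fixed square aluminium pad, 76 x 76 mm, 6 mm thick, with a grey centre mark, on the setting plate; origin at the centre of its underside, top 6 mm above: place of the spur gear
- v_block: loose steel V-block, 35 (x) x 60 (y) x 40 mm high, about 0.38 kg, V groove along its x at the top; origin at the centre of its underside, z up. Grasp across the two plain flanks, 60 mm apart along its y, near the top (the part behind is 18 mm high). It stands on one half of the apron, its y along the stand's x
- gear_housing: loose cast grey gear housing with bosses and a round bore, 64 (x) x 88 (y) x 36 mm high, about 0.46 kg; origin at the centre of its underside, z up. Grasp across its 64 mm, along its x, near the top (the part behind is 18 mm high). It stands on the other half of the apron, its x along the stand's x
- ring_gauge: steel setting ring with smooth rim, loose, 50 mm across, 18 mm high, about 0.24 kg; origin at the centre of its underside, z up. It lies in one of the two bays; the bay walls and the thing in front leave room for fingers only along the stand's x, once that thing is gone
- spur_gear: steel spur gear with teeth, loose, 59 mm across, toothed rim 12 mm high, 18 mm with its small hub, about 0.16 kg; origin at the centre of its underside, z up. It lies in the other bay; grasp across the teeth, along the stand's x
Not all that is in view belongs to the job. Leave any pink look-alike of the v_block alone. Leave any brown look-alike of the spur_gear alone.

How it is judged (in metres and radians):
On the way, in this order (a step that is already met when the one before it is completed fails the run):
1. the V-block and the gear housing both stand released on the rubber mat, the ring gauge and the gear still in their bays (x of v_block in the frame of parking_mat between -0.044 and 0.044 m and y of v_block in the frame of parking_mat between -0.11 and 0.11 m and z of each of v_block, gear_housing in the frame of parking_mat below 0.01 m and angle between each of v_block, gear_housing's own z axis and vertical below 0.15 rad and linear speed of each of v_block, gear_housing below 0.02 m/s and contact force between the fingers and v_block below 0.2 N and x of gear_housing in the frame of parking_mat between -0.044 and 0.044 m and y of gear_housing in the frame of parking_mat between -0.11 and 0.11 m and contact force between the fingers and gear_housing below 0.2 N and distance of each of ring_gauge, spur_gear from where it was at the start of the episode below 0.02 m), for 0.2 s.
2. the ring gauge lies on the round rest and the gear on the square rest, the V-block and the housing still on the mat (horizontal distance between ring_gauge and round_rest below 0.012 m and z of ring_gauge in the frame of round_rest between 0 and 0.012 m and angle between each of ring_gauge, spur_gear, v_block, gear_housing's own z axis and vertical below 0.15 rad and linear speed of each of ring_gauge, spur_gear, v_block, gear_housing below 0.02 m/s and contact force between the fingers and ring_gauge below 0.2 N and horizontal distance between spur_gear and square_rest below 0.012 m and z of spur_gear in the frame of square_rest between 0 and 0.012 m and contact force between the fingers and spur_gear below 0.2 N and x of v_block in the frame of parking_mat between -0.044 and 0.044 m and y of v_block in the frame of parking_mat between -0.11 and 0.11 m and z of each of v_block, gear_housing in the frame of parking_mat below 0.01 m and contact force between the fingers and v_block below 0.2 N and x of gear_housing in the frame of parking_mat between -0.044 and 0.044 m and y of gear_housing in the frame of parking_mat between -0.11 and 0.11 m and contact force between the fingers and gear_housing below 0.2 N), for 0.2 s.
At the end, for the whole second after the job is handed in: ring gauge flat on the round rest and spur gear flat on the square rest, each within 12 mm of its centre; V-block and gear housing back upright on the stand, each within 12 mm of where it stood at the start and within 0.2 rad of square to the stand; all released and at rest (horizontal distance between ring_gauge and round_rest below 0.012 m and z of ring_gauge in the frame of round_rest between 0 and 0.012 m and angle between each of ring_gauge, spur_gear, v_block, gear_housing's own z axis and vertical below 0.15 rad and linear speed of each of ring_gauge, spur_gear, v_block, gear_housing below 0.02 m/s and contact force between the fingers and ring_gauge below 0.2 N and horizontal distance between spur_gear and square_rest below 0.012 m and z of spur_gear in the frame of square_rest between 0 and 0.012 m and contact force between the fingers and spur_gear below 0.2 N and distance of each of v_block, gear_housing from where it was at the start of the episode below 0.012 m and angle between the x axis of v_block and the y axis of bay_stand, either way round below 0.2 rad and contact force between the fingers and v_block below 0.2 N and angle between the x axis of gear_housing and the x axis of bay_stand, either way round below 0.2 rad and contact force between the fingers and gear_housing below 0.2 N); the robot touches nothing.
It also fails if it takes over 141 s, if anything falls off the work surface, if the arm or the gripper's body presses on something with over 40 N, if the wrist force passes 120 N, or if a joint passes its speed limit or range.

### The arm

A 6-joint arm with a two-finger parallel gripper is mounted at the origin on a cart in front of the work surface, level with it; the furniture and walls round the work are solid. World frame = base frame: x ahead of the robot, y to its left, z up, the work surface at z = 0. Lengths are in mm, angles in rad, forces in N, time in s.
With the tool pointing down it reaches from about 350 to 975 mm from the base axis. Payload 7.1 kg.
Tool frame: the origin (TCP) lies midway between the tips of the shut fingers; the grasp point (between the pads) lies 19 mm behind it (ctrl.grip_depth is the distance from the TCP to the grasp point, in mm); z points along the fingers, y is the line along which they close (so a half turn about z gives the same grasp; the last joint's range is limited). The gripper opens to 88 mm and grips with 3 to 60 N. Pads are 20 mm wide; open, the fingers measure 115 mm over their backs; the gripper's body (75 mm by 178 mm) begins 61 mm behind the grasp point.
Start: joints at [-1.368, 0.423, 1.63, -0, 1.089, -0.019], TCP at [137.511, -609.668, 222.675] pointing down, gripper open.
Joint ranges: [-3, 3], [-0.9, 2.11], [0.09, 2.58], [-1.31, 4.45], [0.11, 2.69], [-2.54, 2.54]. Speed limits (rad/s): [2.39, 2.39, 3.01, 3.14, 3.14, 3.14].

### API

Orientations are given as a rotation vector (axis times angle).
In Python, from workcell import ctrl, cams gives the robot as it stands.
- The arm moves only by the tool move_arm, never from a script. Its argument "steps" is a list of rows, each a list of 3 entries, a list of its own where there are three numbers: the shift along the tool's x, y, z in units of 25 mm (1.0 is 25 mm), then the turn about the tool's z in units of 5 degrees (1.0 is 5 degrees), then the closure, from 0 (fully open) to 1 (shut). A call has 1 to 20 rows; each row shifts and turns the commanded pose from where the row before left it, along the tool's axes as they then stand; what a row does not reach is not made up. A row lasts 1/12 s, in which the tool goes at most 41.7 mm and 7.16 degrees, less where a joint would pass 70% of its speed; a pose out of reach is approached as far as the arm can. A call is refused whole if a number of a shift passes 1 or a number of a turn 1, either way. A call with a gripper value outside its range is refused whole. The fingers move at their own pace and stop on an object; the grip force is fixed at half the most. Time passes only in rows, so rows that do not move let the fingers close. It gives the time, the measured TCP pose, the force, the opening and the grip force at its end, in the units of the state.
- ctrl.get_obs(): the state, without advancing time (a new reading comes with each control period).
- cams.get_image(name): name is "scene" or "top"; returns a dict with "image" (480x640x3 uint8, red, green, blue), "camera_matrix" (3x3 intrinsics, pixels), "xyz" and "rotation" of the camera in the world. Camera axes: x right, y down, z forward; pixel columns grow to the right and rows downward; lengths in mm; the calibration is good to about 2 mm. A picture is of the moment at which its call begins. There is no depth.
- ctrl.close_job(): hands the job in; it is judged then, once.
Trained networks look in the newest picture that a camera, given by its name, has taken for a name from the list of things; names that differ only in an ending like _2 or _b are one class to them, and where a whole thing is asked for, a point or a joint stands for the part that bears it (a point fixed in the world has none). Each returns a list of dicts, best first, with "p" (0 to 1); they miss things now and then, are a little off and sometimes report something else, mostly with a low value. They report only what shows in the picture. A call takes as long as a camera call. They do not tell look-alikes from the thing itself.
- cams.boxes_of(camera, thing): "rect" ([centre column, centre row, width, height] in pixels, round what is visible of it).
- cams.cut_out(camera, thing): "pixels" (480x640 bool, what is visible of it) and "rect" ([centre column, centre row, width, height] in pixels, round what is visible of it).
The state is a dict: "t": time; "qpos": joint angles; "qvel": joint speeds; "joint_torque": joint torques, N m; "ee_pos": TCP position; "orientation": TCP orientation; "ft_force": force on the tool from outside, world axes, zero at the start; "moment": the same for the moment, N m; "width": finger opening in mm; "grasp_force": force on a finger pad.
Only numpy, scipy, OpenCV 4.12 (cv2) and the standard library are available. Lean on these libraries where they do the work, as an engineer would, in place of code of your own. Each camera call takes 0.05 s, during which the arm holds its last target. There are 200 camera calls.

## Working session

There is one attempt and no reset: what is moved stays moved. The work goes in short steps, Python scripts to look and compute and a tool call to move; the robot and the scene stay as the last step left them, time stands still between calls to the robot, and variables do not carry over. Pictures are saved under pics/ and viewed, at most 14 in all, crops included, and the job is handed in when it is done.

Besides the shell and the picture viewer there is one more tool, called after ">>>" as name(argument=value, ...), one argument or row to a line, values as JSON. move_arm: Moves the arm, as the interface text tells. Its arguments: {"type":"object","properties":{"steps":{"type":"array"}},"required":["steps"]}

```bash
mkdir -p pics; cat > h.py <<'E'
import numpy as np, cv2
from workcell import ctrl, cams
def grab(n):
    return cams.get_image(n)
def px2w(c,u,v,z):
    K=np.array(c["camera_matrix"]);R=np.array(c["rotation"]);o=np.array(c["xyz"])
    d=R@np.linalg.solve(K,[u,v,1.]); return o+d*(z-o[2])/d[2]
def w2px(c,p):
    K=np.array(c["camera_matrix"]);R=np.array(c["rotation"]);o=np.array(c["xyz"])
    q=K@(R.T@(np.array(p)-o)); return q[:2]/q[2]
E
python3 - <<'E'
from h import *
for n in("top","scene"):
    c=grab(n); cv2.imwrite(f"pics/{n}0.png",c["image"][:,:,::-1]); print(n,np.round(c["xyz"]),np.round(c["rotation"],3).tolist(),c["camera_matrix"][0][0])
    for t in "bay_stand parking_mat setting_plate round_rest square_rest v_block gear_housing ring_gauge spur_gear".split():
        for b in cams.boxes_of(n,t)[:3]:
            z={'v_block':40,'gear_housing':36,'ring_gauge':28,'spur_gear':24,'round_rest':14,'square_rest':14,'setting_plate':8,'parking_mat':3}.get(t,10)
            print(t,round(b["p"],2),np.round(b["rect"]),np.round(px2w(c,*b["rect"][:2],z)))
o=ctrl.get_obs();print(o["ee_pos"],o["orientation"],o["width"],o["t"])
E
```

```text
top [533. -12. 979.] [-2.182, 2.191, -0.012] 446.3372184980222Traceback (most recent call last):
  File "<stdin>", line 7, in <module>
  File "h.py", line 7, in px2w
    d=R@np.linalg.solve(K,[u,v,1.]); return o+d*(z-o[2])/d[2]
                                                         ~^^^
IndexError: invalid index to scalar variable.
```

View pics/top0.png

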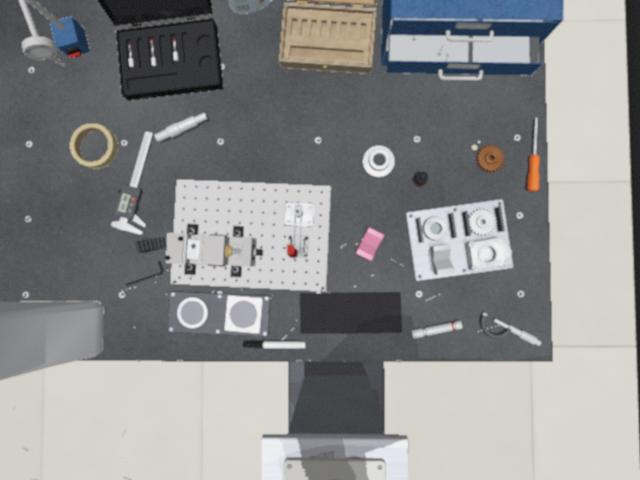

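```bash
cat > h.py <<'E'
import numpy as np, cv2
from scipy.spatial.transform import Rotation as Ro
from workcell import ctrl, cams
def grab(n):
    return cams.get_image(n)
def mat(c): return Ro.from_rotvec(c["rotation"]).as_matrix()
def px2w(c,u,v,z):
    K=np.array(c["camera_matrix"]);R=mat(c);o=np.array(c["xyz"])
    d=R@np.linalg.solve(K,[u,v,1.]); return o+d*(z-o[2])/d[2]
def w2px(c,p):
    K=np.array(c["camera_matrix"]);R=mat(c);o=np.array(c["xyz"])
    q=K@(R.T@(np.array(p)-o)); return q[:2]/q[2]
E
python3 - <<'E'
from h import *
for n in("top","scene"):
    c=grab(n); cv2.imwrite(f"pics/{n}0.png",c["image"][:,:,::-1]); print(n,np.round(c["xyz"]),np.round(c["rotation"],3).tolist(),c["camera_matrix"][0][0])
    for t in "bay_stand parking_mat setting_plate round_rest square_rest v_block gear_housing ring_gauge spur_gear".split():
        for b in cams.cut_out(n,t)[:3]:
            z={'v_block':40,'gear_housing':36,'ring_gauge':28,'spur_gear':24,'round_rest':14,'square_rest':14,'setting_plate':8,'parking_mat':3}.get(t,10)
            m=b["pixels"].astype(np.uint8)
            p=np.argwhere(m)[:,::-1].astype(np.float32)
            r=cv2.minAreaRect(p)
            print(t,round(b["p"],2),np.round(b["rect"]),np.round(px2w(c,*r[0],z)),'cent',np.round(px2w(c,*p.mean(0),z)),'rect',np.round(r[0],1),np.round(r[1],1),round(r[2],1))
o=ctrl.get_obs();print(o["ee_pos"],o["orientation"],o["width"],o["t"])
c=grab("top");i=c["image"][190:340,160:530,::-1]
cv2.imwrite("pics/crop0.png",cv2.resize(c["image"][190:290,395:525,::-1],None,fx=6,fy=6,interpolation=2))
E
```

```text
top [533. -12. 979.] [-2.182, 2.191, -0.012] 446.3372184980222
bay_stand 0.76 [457. 240. 101.  80.] [ 577. -272.   10.] cent [ 585. -255.   10.] rect [458.5 240. ] [70.5 98.3] 82.1
parking_mat 0.96 [350. 314. 101.  44.] [421. -38.   3.] cent [420. -38.   3.] rect [350. 312.] [ 42. 102.] 90.0
setting_plate 0.59 [220. 313. 102.  40.] [419. 248.   8.] cent [419. 262.   8.] rect [218.8 313.5] [100.2  41.3] 2.9
round_rest 0.76 [193. 312.  28.  31.] [422. 304.  14.] cent [422. 304.  14.] rect [192.5 312.5] [31. 29.] 90.0
round_rest 0.51 [243. 313.  40.  39.] [419. 193.  14.] cent [419. 193.  14.] rect [243.2 313.8] [35.  35.4] 5.0
square_rest 0.66 [243. 315.  36.  42.] [419. 194.  14.] cent [419. 194.  14.] rect [242.8 313.9] [36.3 36.9] 6.3
v_block 0.89 [442. 258.  26.  31.] [ 535. -227.   40.] cent [ 534. -227.   40.] rect [441.2 259.6] [29.2 20.2] 79.7
v_block 0.6 [369. 244.  27.  27.] [568. -77.  40.] cent [568. -78.  40.] rect [369.1 243.8] [16.1 28.2] 26.6
gear_housing 0.74 [491. 253.  44.  34.] [ 548. -326.   36.] cent [ 547. -325.   36.] rect [488.3 252.8] [30.1 45.5] 81.1
ring_gau
[... 1214 characters left out ...]
sing 0.91 [417. 210.  33.  28.] [ 542. -319.   36.] cent [ 540. -316.   36.] rect [415.5 207.5] [22.6 29.7] 45.0
ring_gauge 0.61 [379. 216.  20.  19.] [ 597. -219.   28.] cent [ 597. -217.   28.] rect [379.  213.5] [16.3 12. ] 45.0
ring_gauge 0.32 [400. 202.  13.  10.] [ 612. -318.   28.] cent [ 610. -317.   28.] rect [398.4 197.9] [14.4  8.3] 33.7
spur_gear 0.67 [369. 180.  15.  17.] [ 738. -325.   24.] cent [ 738. -326.   24.] rect [372.  178.5] [13. 16.] 90.0
spur_gear 0.42 [401. 202.  18.  10.] [ 615. -321.   24.] cent [ 613. -320.   24.] rect [398.3 198. ] [15.5 10.2] 37.9
[ 137.51423235 -609.68134742  222.68667204] [ 3.12224611e+00  3.47793902e-01 -3.55399453e-05] 88.22210274565758 1.1
```

View pics/scene0.png

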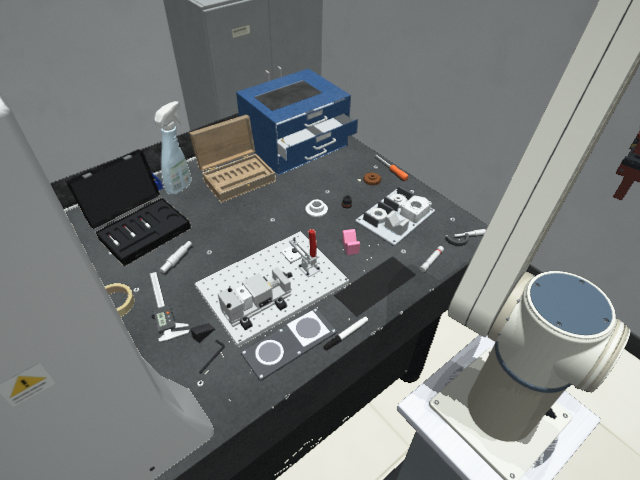

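View pics/crop0.png

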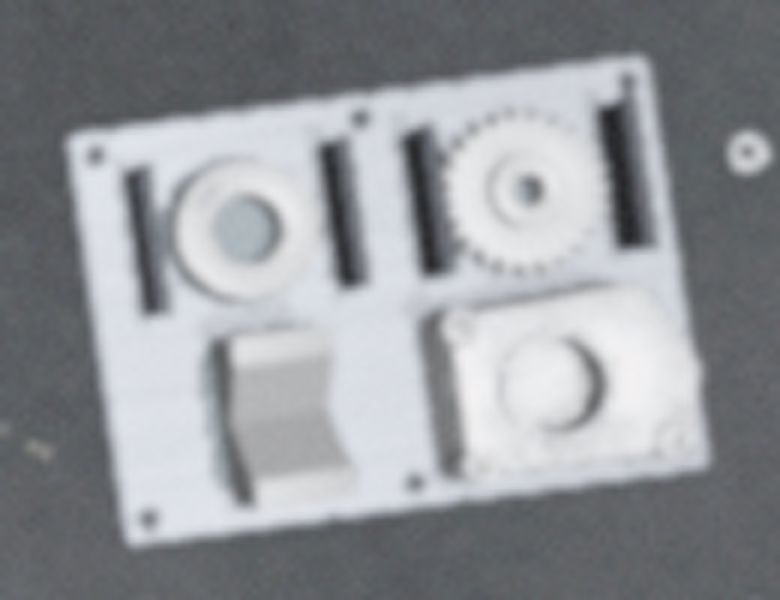

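The V-block is the grey one at top (441,259); the pink one at (369,244) is the look-alike. The spur gear is the steel one at (481,220) in the bay; the brown one at (490,158) is the look-alike. The ring gauge is at (435,228); the white flanged thing at (379,161) and the tan ring at (92,145) are not it. The housing is at (488,253). The crop confirms these choices.

```bash
python3 - <<'E'
from h import *
c=grab("top")
f=lambda U,V,z:px2w(c,395+(U+.5)/6-.5,190+(V+.5)/6-.5,z)[:2]
cs=np.array([f(68,135,10),f(648,58,10),f(712,465,10),f(128,545,10)]);ctr=cs.mean(0)
yv=cs[0]-cs[1]+cs[3]-cs[2];yaw=np.arctan2(-yv[0],yv[1]);print(np.round(cs),ctr,yaw,np.degrees(yaw),np.linalg.norm(yv)/2)
R=np.array([[np.cos(yaw),-np.sin(yaw)],[np.sin(yaw),np.cos(yaw)]])
for n,p in dict(v=np.mean([f(222,335,50),f(328,325,50),f(352,490,50),f(245,502,50)],0),h=np.mean([f(445,310,46),f(645,287,46),f(695,460,46),f(465,478,46)],0),ring=f(243,230,28),gear=f(528,190,26)).items(): print(n,p,'stand frame',R.T@(p-ctr))
for n,q in dict(v=(-35,50),h=(-35,-50),ring=(32,50),gear=(32,-50)).items(): print(n,ctr+R@q)
# check in scene: project model corners
s=grab("scene");im=s["image"][:,:,::-1].copy()
def poly(cx,cy,lx,ly,z,col):
    P=[w2px(s,[*(ctr+R@(cx+a*lx/2,cy+b*ly/2)),z]) for a,b in((1,1),(1,-1),(-1,-1),(-1,1))]
    cv2.polylines(im,[np.round((np.array(P)-[340,170])*6*16).astype(np.int32)],True,col,1,cv2.LINE_AA,4)
im=cv2.resize(im[170:265,340:450],None,fx=6,fy=6,interpolation=2)
poly(0,0,150,210,10,(0,0,255));poly(-35,50,60,35,50,(0,255,0));poly(-35,-50,64,88,46,(255,0,0));poly(32,50,50,50,28,(0,255,255));poly(32,-50,59,59,22,(255,0,255))
cv2.imwrite("pics/sc1.png",im)
p=lambda n,t:[np.round(cv2.fitEllipse(np.argwhere(b["pixels"])[:,::-1].astype(np.float32))[0],1) for b in cams.cut_out(n,t)[:1]]
E
```

```text
[[ 638. -160.]
 [ 664. -367.]
 [ 518. -387.]
 [ 490. -179.]] [ 577.37617354 -273.4041763 ] 0.13019546309950006 7.459650547352601 209.4393281291229
v [ 536.88611361 -227.38807867] stand frame [-34.17319797  50.88338368]
h [ 546.63081073 -322.77061465] stand frame [-36.89429422 -44.95701974]
ring [ 601.61967172 -218.08187338] stand frame [31.2206956  51.70660084]
gear [ 615.3499186  -318.67975309] stand frame [ 31.77432015 -49.82244221]
v [ 536.18099708 -228.37132788]
h [ 549.16379247 -327.52498149]
ring [ 602.613945   -219.67285497]
gear [ 615.59674039 -318.82650858]
```

View pics/sc1.png

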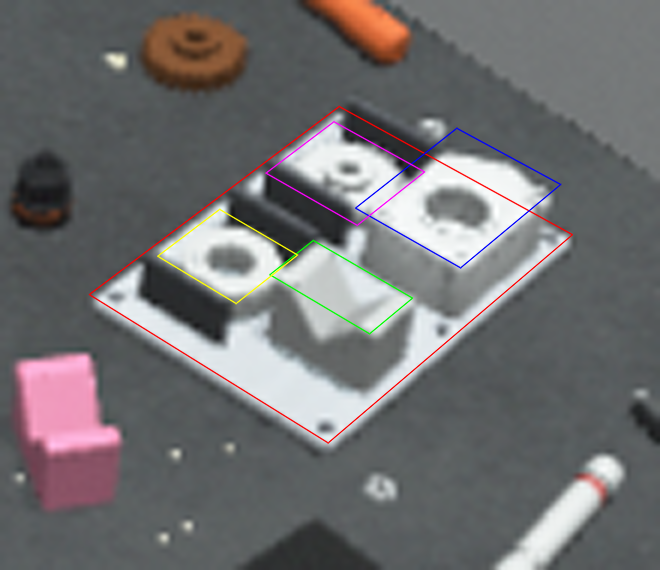

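The overlay matches the stand, V-block, ring and gear. The housing sits about 4 mm nearer its neighbour than nominal. Now I'm moving above the V-block.

>>> move_arm(
  steps=[
    [[0,0,0],-1,0],
    [[0,0,0],-1,0],
    [[0,0,0],-1,0],
    [[0,0,0],-1,0],
    [[0,0,0],-1,0],
    [[0,0,0],-1,0],
    [[0,0,0],-1,0],
    [[0,0,0],-1,0],
    [[0,0,0],-1,0],
    [[0,0,0],-1,0],
    [[0,0,0],-1,0],
    [[0,0,0],-1,0],
    [[0,0,0],-1,0],
    [[0,0,0],-1,0],
    [[0,0,0],-1,0],
    [[0,0,0],-1,0],
    [[0,0,0],-0.95,0],
  ],
)

```text
t: 2.67
ee_pos: [137.5, -609.7, 222.7]
orientation: [2.067, 2.366, 0.0]
ft_force: [-0.4, -0.7, 0.8]
width: 87.8
grasp_force: 0.0
```

>>> move_arm(
  steps=[
    [[0.72,0.98,0],0,0],
    [[0.72,0.98,0],0,0],
    [[0.72,0.98,0],0,0],
    [[0.72,0.98,0],0,0],
    [[0.72,0.98,0],0,0],
    [[0.72,0.98,0],0,0],
    [[0.72,0.98,0],0,0],
    [[0.72,0.98,0],0,0],
    [[0.72,0.98,0],0,0],
    [[0.72,0.98,0],0,0],
    [[0.72,0.98,0],0,0],
    [[0.72,0.98,0],0,0],
    [[0.72,0.98,0],0,0],
    [[0.72,0.98,0],0,0],
    [[0.72,0.98,0],0,0],
    [[0.72,0.98,0],0,0],
    [[0.72,0.98,0],0,0],
    [[0.72,0.98,0],0,0],
    [[0,0,0],0,0],
    [[0,0,0],0,0],
  ],
)

```text
t: 4.33
ee_pos: [533.4, -230.2, 222.5]
orientation: [-2.069, -2.364, 0.0]
ft_force: [-0.5, 0.2, -0.1]
width: 87.7
grasp_force: 0.0
```

```bash
cat > go.py <<'E'
# usage: go.py x y z [yaw deg] -> remaining shift in tool units (25 mm) and turn (5 deg)
import sys; from h import *
a=list(map(float,sys.argv[1:])); o=ctrl.get_obs()
R=Ro.from_rotvec(o["orientation"]); M=R.as_matrix()
yaw=np.degrees(np.arctan2(M[1,1],M[0,1])); d=M.T@(np.array(a[:3])-o["ee_pos"])
print('t',round(o["t"],2),'tcp',np.round(o["ee_pos"],1),'yaw',round(yaw,2),'w',round(o["width"],1),'grip',round(o["grasp_force"],1),'ft',np.round(o["ft_force"],1),'q',np.round(o["qpos"],2))
print('units',np.round(d/25,3),'turn',round(-(a[3]-yaw)/5,3) if len(a)>3 else '')
E
python3 go.py 536.5 -228 31 7.46
```

```text
t 4.33 tcp [ 533.4 -230.2  222.5] yaw 7.62 w 87.7 grip 0.0 ft [-0.5  0.2 -0.1] q [-0.43  0.36  1.73 -0.    1.05 -0.56]
units [0.071 0.135 7.661] turn 0.032
```

>>> move_arm(
  steps=[
    [[0.07,0.13,0.9],0.03,0],
    [[0,0,1],0,0],
    [[0,0,1],0,0],
    [[0,0,1],0,0],
    [[0,0,1],0,0],
    [[0,0,1],0,0],
    [[0,0,0.8],0,0],
    [[0,0,0.5],0,0],
    [[0,0,0.3],0,0],
    [[0,0,0.16],0,0],
    [[0,0,0],0,0],
    [[0,0,0],0,0],
  ],
)

```text
t: 5.33
ee_pos: [536.2, -229.5, 32.0]
orientation: [2.075, 2.357, 0.001]
ft_force: [-0.4, 0.5, 0.8]
width: 87.8
grasp_force: 0.0
```

>>> move_arm(
  steps=[
    [[0,0,0],0,0.5],
    [[0,0,0],0,0.5],
    [[0,0,0],0,0.5],
    [[0,0,0],0,0.5],
    [[0,0,0],0,0.6],
    [[0,0,0],0,0.6],
    [[0,0,0],0,0.6],
    [[0,0,0],0,0.6],
  ],
)

```text
t: 6.0
ee_pos: [535.6, -229.0, 31.5]
orientation: [-2.075, -2.359, 0.0]
ft_force: [-2.3, 1.2, 5.6]
width: 60.0
grasp_force: 30.0
```

```bash
python3 go.py 420 15 130 0
```

```text
t 6.0 tcp [ 535.6 -229.    31.5] yaw 7.31 w 60.0 grip 30.0 ft [-2.3  1.2  5.6] q [-0.42  0.64  1.82 -0.    0.69 -0.55]
units [10.27  -3.346 -3.937] turn 1.463
```

>>> move_arm(
  steps=[
    [[0,0,-0.4],0,0.6],
    [[0,0,-0.8],0,0.6],
    [[0,0,-1],0,0.6],
    [[0,0,-1],0,0.6],
    [[0,0,-0.6],0.73,0.6],
    [[0,0,-0.2],0.73,0.6],
    [[0.4,-0.2,0],0,0.6],
    [[0.8,-0.4,0],0,0.6],
    [[0.95,-0.45,0],0,0.6],
    [[0.95,-0.45,0],0,0.6],
    [[0.95,-0.45,0],0,0.6],
    [[0.95,-0.45,0],0,0.6],
    [[0.95,-0.45,0],0,0.6],
    [[0.95,-0.45,0],0,0.6],
    [[0.95,-0.45,0],0,0.6],
    [[0.95,-0.45,0],0,0.6],
    [[0.6,-0.25,0],0,0.6],
    [[0.3,-0.15,0],0,0.6],
    [[0,0,0],0,0.6],
    [[0,0,0],0,0.6],
  ],
)

```text
t: 7.67
ee_pos: [420.5, 13.6, 131.1]
orientation: [2.219, 2.224, -0.0]
ft_force: [0.2, 0.3, -2.6]
width: 59.6
grasp_force: 30.0
```

```bash
python3 go.py 420 14 25 0
```

```text
t 7.67 tcp [420.5  13.6 131.1] yaw 0.13 w 59.6 grip 30.0 ft [ 0.2  0.3 -2.6] q [ 0.    0.28  2.13 -0.    0.73  0.  ]
units [ 0.017 -0.021  4.242] turn 0.026
```

>>> move_arm(
  steps=[
    [[0,0,0.8],0,0.6],
    [[0,0,1],0,0.6],
    [[0,0,1],0,0.6],
    [[0,0,0.7],0,0.6],
    [[0,0,0.4],0,0.6],
    [[0,0,0.2],0,0.6],
    [[0,0,0.15],0,0.6],
    [[0,0,0],0,0.6],
    [[0,0,0],0,0.6],
    [[0,0,0],0,0],
    [[0,0,0],0,0],
    [[0,0,0],0,0],
    [[0,0,0],0,0],
    [[0,0,0],0,0],
    [[0,0,0],0,0],
  ],
)

```text
t: 8.92
ee_pos: [420.8, 13.5, 25.1]
orientation: [2.221, 2.222, 0.0]
ft_force: [-0.0, 0.2, -0.3]
width: 87.4
grasp_force: 0.0
```

>>> move_arm(
  steps=[
    [[0,0,-0.5],0,0],
    [[0,0,-1],0,0],
    [[0,0,-1],0,0],
    [[0,0,-1],0,0],
    [[0,0,-0.8],-0.75,0],
    [[0,0,-0.5],-0.75,0],
    [[0,0,0],0,0],
    [[0,0,0],0,0],
  ],
)

```text
t: 9.58
ee_pos: [421.0, 13.5, 145.2]
orientation: [2.073, 2.359, 0.002]
ft_force: [0.6, 0.3, -1.4]
width: 87.7
grasp_force: 0.0
```

```bash
python3 go.py 547.5 -323.5 27 7.46
```

```text
t 9.58 tcp [421.   13.5 145.2] yaw 7.4 w 87.7 grip 0.0 ft [ 0.6  0.3 -1.4] q [ 0.    0.25  2.12  0.    0.77 -0.13]
units [-14.019   3.273   4.738] turn -0.011
```

>>> move_arm(
  steps=[
    [[-0.5,0.1,0],0,0],
    [[-1,0.23,0],0,0],
    [[-1,0.23,0],0,0],
    [[-1,0.23,0],0,0],
    [[-1,0.23,0],0,0],
    [[-1,0.23,0],0,0],
    [[-1,0.23,0],0,0],
    [[-1,0.23,0],0,0],
    [[-1,0.23,0],0,0],
    [[-1,0.23,0],0,0],
    [[-1,0.23,0],0,0],
    [[-1,0.23,0],0,0],
    [[-1,0.23,0],0,0],
    [[-1,0.25,0],0,0],
    [[-0.5,0.15,0],0,0],
    [[0,0,0],0,0],
    [[0,0,0],0,0],
  ],
)

```text
t: 11.0
ee_pos: [546.2, -322.5, 142.8]
orientation: [-2.072, -2.357, 0.001]
ft_force: [-0.3, -0.3, 0.4]
width: 87.8
grasp_force: 0.0
```

```bash
python3 go.py 547.5 -323.5 27 7.46
```

```text
t 11.0 tcp [ 546.2 -322.5  142.8] yaw 7.38 w 87.8 grip 0.0 ft [-0.3 -0.3  0.4] q [-0.55  0.53  1.66  0.    0.95 -0.68]
units [-0.055  0.058  4.632] turn -0.017
```

>>> move_arm(
  steps=[
    [[-0.05,0.05,0.6],0,0],
    [[0,0,1],0,0],
    [[0,0,1],0,0],
    [[0,0,0.9],0,0],
    [[0,0,0.6],0,0],
    [[0,0,0.35],0,0],
    [[0,0,0.17],0,0],
    [[0,0,0],0,0],
    [[0,0,0],0,0],
    [[0,0,0],0,0.4],
    [[0,0,0],0,0.4],
    [[0,0,0],0,0.4],
    [[0,0,0],0,0.4],
    [[0,0,0],0,0.5],
    [[0,0,0],0,0.5],
    [[0,0,0],0,0.5],
    [[0,0,0],0,0.5],
  ],
)

```text
t: 12.42
ee_pos: [548.1, -324.1, 29.9]
orientation: [-2.07, -2.362, 0.001]
ft_force: [-3.4, -0.8, 5.8]
width: 58.7
grasp_force: 30.2
```

```bash
python3 go.py 420 -88 130 0
```

```text
t 12.42 tcp [ 548.1 -324.1   29.9] yaw 7.53 w 58.7 grip 30.2 ft [-3.4 -0.8  5.8] q [-0.55  0.69  1.69 -0.    0.76 -0.68]
units [10.034 -3.846 -4.   ] turn 1.505
```

>>> move_arm(
  steps=[
    [[0,0,-0.2],0,0.6],
    [[0,0,-0.4],0,0.6],
    [[0,0,-0.6],0,0.6],
    [[0,0,-0.8],0,0.6],
    [[0,0,-0.8],0,0.6],
    [[0,0,-0.6],0,0.6],
    [[0,0,-0.4],0,0.6],
    [[0,0,-0.2],0,0.6],
    [[0,0,0],0,0.6],
  ],
)

```text
t: 13.17
ee_pos: [549.1, -324.1, 130.6]
orientation: [2.07, 2.361, 0.001]
ft_force: [0.4, -0.4, -5.2]
width: 58.6
grasp_force: 29.6
```

```bash
python3 - <<'E'
from h import *
c=grab("scene");cv2.imwrite("pics/l1.png",cv2.resize(c["image"][110:290,320:520,::-1],None,fx=3,fy=3,interpolation=2))
E
python3 go.py 420 -88 130 0
```

```text
t 13.22 tcp [ 548.6 -323.9  129.5] yaw 7.51 w 58.8 grip 29.6 ft [-0.6 -0.3 -4.3] q [-0.55  0.55  1.66  0.    0.93 -0.68]
units [10.026 -3.867 -0.022] turn 1.501
```

View pics/l1.png

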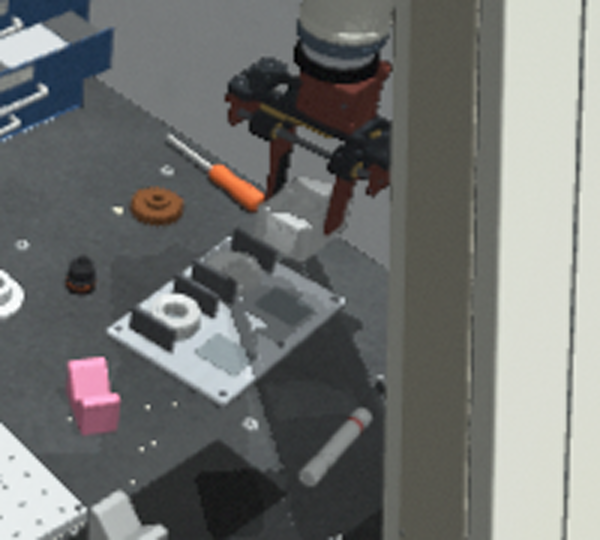

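>>> move_arm(
  steps=[
    [[0,0,0],0.75,0.6],
    [[0,0,0],0.75,0.6],
    [[0.4,-0.2,0],0,0.6],
    [[0.8,-0.45,0],0,0.6],
    [[0.92,-0.5,0],0,0.6],
    [[0.92,-0.5,0],0,0.6],
    [[0.92,-0.5,0],0,0.6],
    [[0.92,-0.5,0],0,0.6],
    [[0.92,-0.5,0],0,0.6],
    [[0.92,-0.5,0],0,0.6],
    [[0.92,-0.5,0],0,0.6],
    [[0.9,-0.5,0],0,0.6],
    [[0.6,-0.35,0],0,0.6],
    [[0.3,-0.15,0],0,0.6],
    [[0,0,0],0,0.6],
    [[0,0,0],0,0.6],
  ],
)

```text
t: 14.55
ee_pos: [420.2, -87.9, 129.5]
orientation: [2.219, 2.223, 0.0]
ft_force: [0.5, -0.2, -4.9]
width: 58.7
grasp_force: 29.6
```

```bash
python3 go.py 420 -88 23.5 0
```

```text
t 14.55 tcp [420.2 -87.9 129.5] yaw 0.12 w 58.7 grip 29.6 ft [ 0.5 -0.2 -4.9] q [-0.23  0.29  2.12 -0.    0.73 -0.24]
units [-1.000e-03 -1.000e-02  4.238e+00] turn 0.023
```

>>> move_arm(
  steps=[
    [[0,0,0.8],0,0.6],
    [[0,0,1],0,0.6],
    [[0,0,1],0,0.6],
    [[0,0,0.7],0,0.6],
    [[0,0,0.4],0,0.6],
    [[0,0,0.2],0,0.6],
    [[0,0,0.1],0,0.6],
    [[0,0,0],0,0.6],
    [[0,0,0],0,0.6],
  ],
)

```text
t: 15.3
ee_pos: [420.6, -88.3, 25.0]
orientation: [2.221, 2.221, 0.001]
ft_force: [-0.5, -0.0, -4.4]
width: 58.7
grasp_force: 29.6
```

```bash
python3 go.py 420 -88 23 0
```

```text
t 15.3 tcp [420.6 -88.3  25. ] yaw 0.0 w 58.7 grip 29.6 ft [-0.5 -0.  -4.4] q [-0.23  0.52  2.15 -0.    0.47 -0.23]
units [ 0.012 -0.025  0.082] turn 0.0
```

>>> move_arm(
  steps=[
    [[0,0,0.05],0,0.6],
    [[0,0,0.04],0,0.6],
    [[0,0,0],0,0.6],
    [[0,0,0],0,0.6],
    [[0,0,0],0,0.6],
  ],
)

```text
t: 15.72
ee_pos: [420.6, -88.2, 22.9]
orientation: [2.22, 2.221, 0.001]
ft_force: [0.4, -0.1, 7.3]
width: 58.5
grasp_force: 30.2
```

>>> move_arm(
  steps=[
    [[0,0,0],0,0],
    [[0,0,0],0,0],
    [[0,0,0],0,0],
    [[0,0,0],0,0],
    [[0,0,0],0,0],
    [[0,0,0],0,0],
    [[0,0,-0.5],0,0],
    [[0,0,-1],0,0],
    [[0,0,-1],0,0],
    [[0,0,-1],0,0],
    [[0,0,-1],0,0],
    [[0,0,-0.5],0,0],
    [[0,0,0],-0.75,0],
    [[0,0,0],-0.75,0],
    [[0,0,0],0,0],
    [[0,0,0],0,0],
  ],
)

```text
t: 17.05
ee_pos: [419.7, -87.9, 147.1]
orientation: [-2.073, -2.36, 0.0]
ft_force: [-0.6, 0.3, 0.2]
width: 87.7
grasp_force: 0.0
```

```bash
python3 go.py 602 -219 13 7.46
```

```text
t 17.05 tcp [419.7 -87.9 147.1] yaw 7.4 w 87.7 grip 0.0 ft [-0.6  0.3  0.2] q [-0.23  0.26  2.11  0.    0.78 -0.36]
units [-6.138  6.559  5.364] turn -0.013
```

```bash
python3 - <<'E'
from h import *
c=grab("top");cv2.imwrite("pics/t2.png",cv2.resize(c["image"][185:345,290:530,::-1],None,fx=3,fy=3,interpolation=2))
cv2.imwrite("pics/s2.png",c["image"][:,:,::-1])
for t,z in(("ring_gauge",28),("spur_gear",22)):
    for b in cams.cut_out("top",t):
        (u,v),(w,h),_=cv2.minAreaRect(np.argwhere(b["pixels"])[:,::-1].astype(np.float32)); print(t,b["p"],px2w(c,u,v,z),w,h)
E
```

```text
ring_gauge 0.62 [ 601.44361787 -217.90400768   28.        ] 22.0 24.0
spur_gear 0.69 [ 614.10274196 -318.71085835   22.        ] 26.0 26.0
spur_gear 0.63 [ 749.13187131 -336.99352225   22.        ] 26.0 27.0
```

View pics/t2.png

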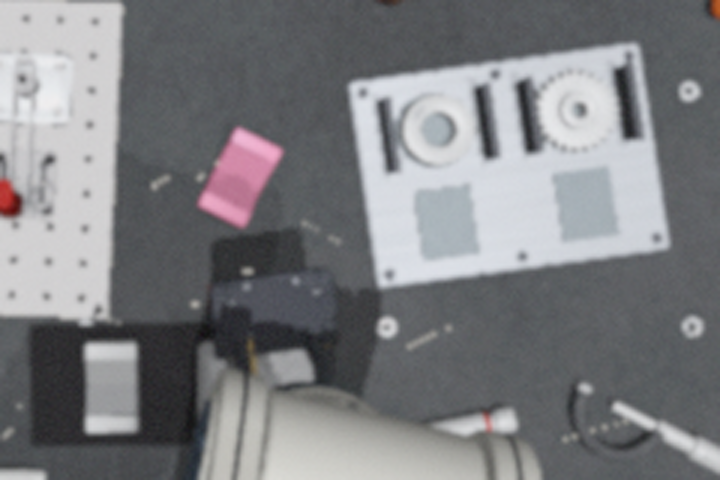

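The V-block is on the mat at crop (111,388), the housing is under the arm, and the ring and gear are still in their bays.

>>> move_arm(
  steps=[
    [[-0.4,0.4,0],0,0],
    [[-0.8,0.85,0],0,0],
    [[-0.9,0.95,0],0,0],
    [[-0.9,0.95,0],0,0],
    [[-0.9,0.95,0],0,0],
    [[-0.9,0.95,0],0,0],
    [[-0.8,0.9,0],0,0],
    [[-0.54,0.6,0],0,0],
    [[0,0,0],0,0],
    [[0,0,0],0,0],
  ],
)

```text
t: 18.03
ee_pos: [601.9, -218.9, 146.2]
orientation: [-2.072, -2.36, 0.001]
ft_force: [-0.9, -0.0, 1.3]
width: 87.8
grasp_force: 0.0
```

```bash
python3 go.py 602 -218.5 13 7.46; python3 - <<'E'
from h import *
c=grab("scene")
for p in((447,221),(587,204)):
    t=cams.get_image("top"); print(px2w(t,290+(p[0]+.5)/3-.5,185+(p[1]+.5)/3-.5,10))
E
```

```text
t 18.03 tcp [ 601.9 -218.9  146.2] yaw 7.44 w 87.8 grip 0.0 ft [-0.9 -0.   1.3] q [-0.37  0.54  1.64  0.    0.96 -0.5 ]
units [0.011 0.012 5.327] turn -0.005
[ 537.22125137 -228.76385493   10.        ]
[ 549.01979465 -328.4779873    10.        ]
```

>>> move_arm(
  steps=[
    [[0,0,0.7],0,0],
    [[0,0,1],0,0],
    [[0,0,1],0,0],
    [[0,0,1],0,0],
    [[0,0,0.7],0,0],
    [[0,0,0.5],0,0],
    [[0,0,0.3],0,0],
    [[0,0,0.12],0,0],
    [[0,0,0],0,0],
    [[0,0,0],0,0],
    [[0,0,0],0,0.6],
    [[0,0,0],0,0.6],
    [[0,0,0],0,0.6],
    [[0,0,0],0,0.6],
    [[0,0,0],0,0.7],
    [[0,0,0],0,0.7],
    [[0,0,0],0,0.7],
    [[0,0,0],0,0.7],
    [[0,0,0],0,0.7],
  ],
)

```text
t: 19.77
ee_pos: [602.1, -218.8, 14.2]
orientation: [-2.071, -2.362, 0.0]
ft_force: [-1.6, 0.6, 2.2]
width: 48.4
grasp_force: 30.0
```

```bash
python3 go.py 420 304 18 0; python3 - <<'E'
from h import *
for n in("top","scene"):
    c=grab(n)
    for t in("round_rest","square_rest"):
        for b in cams.cut_out(n,t)[:2]:
            (u,v),(w,h),_=cv2.minAreaRect(np.argwhere(b["pixels"])[:,::-1].astype(np.float32)); print(n,t,round(b["p"],2),px2w(c,u,v,14),w,h)
c=cams.get_image("top");cv2.imwrite("pics/r.png",cv2.resize(c["image"][280:345,155:285,::-1],None,fx=6,fy=6,interpolation=2))
E
```

```text
t 19.77 tcp [ 602.1 -218.8   14.2] yaw 7.51 w 48.4 grip 30.0 ft [-1.6  0.6  2.2] q [-0.37  0.72  1.68 -0.    0.74 -0.5 ]
units [21.683 -4.491 -0.148] turn 1.501
top round_rest 0.78 [421.71078974 304.08686755  14.        ] 29.0 31.0
top round_rest 0.19 [420.61155005  12.17097788  14.        ] 30.0 16.0
top square_rest 0.86 [419.28468275 193.0907675   14.        ] 35.21840286254883 36.485904693603516
scene round_rest 0.86 [418.39607763 308.0254905   14.        ] 24.0 27.0
scene round_rest 0.18 [423.46827291 -94.47860777  14.        ] 25.79076385498047 33.046321868896484
scene square_rest 0.72 [415.54013248 194.40222465  14.        ] 28.40794563293457 31.1639404296875
scene square_rest 0.17 [420.56603272 306.50779447  14.        ] 24.0 27.0
```

View pics/r.png

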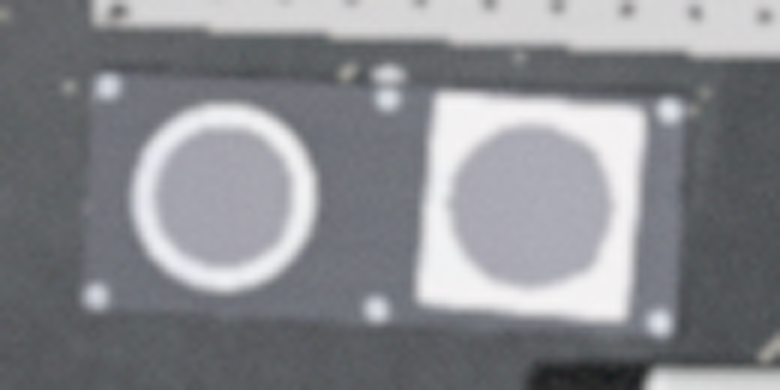

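The rests are clear: round centre at crop (224,197), square at (531,206), matching the network positions. I'm lifting the ring and carrying it high.

>>> move_arm(
  steps=[
    [[0,0,-0.3],0,0.7],
    [[0,0,-0.7],0,0.7],
    [[0,0,-1],0,0.7],
    [[0,0,-1],0,0.7],
    [[0,0,-1],0,0.7],
    [[0,0,-1],0,0.7],
    [[0,0,-1],0.5,0.7],
    [[0,0,-0.8],0.5,0.7],
    [[0,0,-0.5],0.5,0.7],
    [[0.3,-0.2,-0.2],0,0.7],
    [[0.7,-0.5,0],0,0.7],
    [[1,-0.6,0],0,0.7],
    [[1,-0.6,0],0,0.7],
    [[1,-0.6,0],0,0.7],
    [[1,-0.6,0],0,0.7],
    [[1,-0.6,0],0,0.7],
    [[1,-0.6,0],0,0.7],
    [[1,-0.6,0],0,0.7],
    [[1,-0.6,0],0,0.7],
    [[1,-0.6,0],0,0.7],
  ],
)

```text
t: 21.78
ee_pos: [447.6, 32.5, 201.0]
orientation: [-2.219, -2.222, 0.001]
ft_force: [0.1, -0.6, -2.0]
width: 48.8
grasp_force: 30.0
```

>>> move_arm(
  steps=[
    [[1,-0.6,0],0,0.7],
    [[1,-0.4,0],0,0.7],
    [[1,-0.1,0],0,0.7],
    [[1,0,0],0,0.7],
    [[1,0,0],0,0.7],
    [[1,0,0],0,0.7],
    [[1,0,0],0,0.7],
    [[1,0,0],0,0.7],
    [[1,0,0],0,0.7],
    [[0.7,0,0],0,0.7],
    [[0.3,0,0],0,0.7],
    [[0,0,0],0,0.7],
    [[0,0,0],0,0.7],
  ],
)

```text
t: 22.87
ee_pos: [421.3, 280.6, 201.1]
orientation: [-2.22, -2.223, 0.002]
ft_force: [-0.7, -0.3, -2.6]
width: 48.5
grasp_force: 30.0
```

```bash
python3 go.py 421 305 19 0
```

```text
t 22.87 tcp [421.3 280.6 201.1] yaw 0.09 w 48.5 grip 30.0 ft [-0.7 -0.3 -2.6] q [ 0.56  0.28  1.91 -0.    0.96  0.56]
units [ 9.820e-01 -2.000e-03  7.284e+00] turn 0.019
```

>>> move_arm(
  steps=[
    [[0.5,0,0],0,0.7],
    [[0.48,0,0.4],0,0.7],
    [[0,0,0.9],0,0.7],
    [[0,0,1],0,0.7],
    [[0,0,1],0,0.7],
    [[0,0,1],0,0.7],
    [[0,0,1],0,0.7],
    [[0,0,0.8],0,0.7],
    [[0,0,0.6],0,0.7],
    [[0,0,0.3],0,0.7],
    [[0,0,0.15],0,0.7],
    [[0,0,0.08],0,0.7],
    [[0,0,0],0,0.7],
    [[0,0,0],0,0.7],
  ],
)

```text
t: 24.03
ee_pos: [422.7, 306.1, 21.6]
orientation: [2.221, 2.221, 0.002]
ft_force: [0.3, 0.6, -2.7]
width: 48.6
grasp_force: 30.0
```

```bash
python3 go.py 421 305 18.2 0
```

```text
t 24.03 tcp [422.7 306.1  21.6] yaw 0.0 w 48.6 grip 30.0 ft [ 0.3  0.6 -2.7] q [ 0.6   0.6   1.96 -0.    0.59  0.6 ]
units [-0.045 -0.07   0.137] turn 0.001
```

Fine-lower, release, retreat up.

>>> move_arm(
  steps=[
    [[-0.03,-0.05,0.06],0,0.7],
    [[0,0,0.06],0,0.7],
    [[0,0,0.02],0,0.7],
    [[0,0,0],0,0.7],
    [[0,0,0],0,0.7],
    [[0,0,0],0,0.3],
    [[0,0,0],0,0.1],
    [[0,0,0],0,0],
    [[0,0,0],0,0],
    [[0,0,0],0,0],
    [[0,0,0],0,0],
    [[0,0,0],0,0],
  ],
)

```text
t: 25.03
ee_pos: [420.9, 305.0, 17.4]
orientation: [-2.221, -2.222, 0.0]
ft_force: [0.1, 0.0, 0.6]
width: 87.4
grasp_force: 0.0
```

>>> move_arm(
  steps=[
    [[0,0,-0.3],0,0],
    [[0,0,-0.8],0,0],
    [[0,0,-1],0,0],
    [[0,0,-1],0,0],
    [[0,0,-1],0,0],
    [[0,0,-1],0,0],
    [[0,0,-1],0,0],
    [[0,0,-0.8],0,0],
    [[0,0,-0.4],0,0],
    [[-1,0,0],0,0],
    [[-1,0,0],0,0],
    [[-1,0,0],0,0],
    [[-1,0,0],0,0],
    [[-1,0,0],0,0],
    [[-1,0,0],0,0],
    [[-1,0,0],0,0],
    [[-1,0,0],0,0],
    [[-1,0,0],0,0],
    [[-1,0,0],0,0],
    [[-1,0,0],0,0],
  ],
)

```text
t: 26.7
ee_pos: [420.4, 28.8, 199.7]
orientation: [-2.221, -2.222, 0.001]
ft_force: [0.9, -0.1, 0.4]
width: 87.6
grasp_force: 0.0
```

```bash
python3 go.py 614.5 -318.7 12.5 7.46; python3 - <<'E'
from h import *
c=grab("top")
for t,z in(("ring_gauge",32),("gear_housing",39),("v_block",43)):
    for b in cams.cut_out("top",t)[:2]:
        (u,v),(w,h),_=cv2.minAreaRect(np.argwhere(b["pixels"])[:,::-1].astype(np.float32)); print(t,round(b["p"],2),px2w(c,u,v,z),w,h)
E
```

```text
t 26.7 tcp [420.4  28.8 199.7] yaw 0.02 w 87.6 grip 0.0 ft [ 0.9 -0.1  0.4] q [ 0.04  0.15  2.08 -0.    0.91  0.04]
units [-13.9     7.766   7.486] turn -1.489
ring_gauge 0.7 [421.66996421 300.32609204  32.        ] 22.62741470336914 24.041629791259766
gear_housing 0.57 [422.47881346 -89.7312486   39.        ] 31.0 41.0
v_block 0.69 [567.79836204 -77.64448672  43.        ] 16.546903610229492 28.17445945739746
v_block 0.44 [420.87931446  10.42157149  43.        ] 21.0 15.0
```

>>> move_arm(
  steps=[
    [[-0.9,0.5,0],0,0],
    [[-1,0.56,0],0,0],
    [[-1,0.56,0],0,0],
    [[-1,0.56,0],0,0],
    [[-1,0.56,0],0,0],
    [[-1,0.56,0],0,0],
    [[-1,0.56,0],0,0],
    [[-1,0.56,0],0,0],
    [[-1,0.56,0],0,0],
    [[-1,0.56,0],0,0],
    [[-1,0.56,0],0,0],
    [[-1,0.56,0],0,0],
    [[-1,0.56,0],0,0],
    [[-0.7,0.4,0],0,0],
    [[-0.3,0.15,0],0,0],
    [[0,0,0.5],-0.75,0],
    [[0,0,1],-0.74,0],
    [[0,0,0.6],0,0],
    [[0,0,0],0,0],
    [[0,0,0],0,0],
  ],
)

```text
t: 28.57
ee_pos: [614.9, -315.8, 146.5]
orientation: [-2.07, -2.36, 0.001]
ft_force: [0.6, 0.4, 0.5]
width: 87.8
grasp_force: 0.0
```

```bash
python3 go.py 614.5 -318.7 12.5 7.46
```

```text
t 28.57 tcp [ 614.9 -315.8  146.5] yaw 7.5 w 87.8 grip 0.0 ft [0.6 0.4 0.5] q [-0.49  0.6   1.52  0.    1.02 -0.62]
units [-0.121 -0.019  5.361] turn 0.009
```

>>> move_arm(
  steps=[
    [[-0.12,0,0.7],0,0],
    [[0,0,1],0,0],
    [[0,0,1],0,0],
    [[0,0,1],0,0],
    [[0,0,0.7],0,0],
    [[0,0,0.5],0,0],
    [[0,0,0.3],0,0],
    [[0,0,0.14],0,0],
    [[0,0,0],0,0],
    [[0,0,0],0,0],
    [[0,0,0],0,0.5],
    [[0,0,0],0,0.5],
    [[0,0,0],0,0.5],
    [[0,0,0],0,0.5],
    [[0,0,0],0,0.6],
    [[0,0,0],0,0.6],
    [[0,0,0],0,0.6],
    [[0,0,0],0,0.6],
    [[0,0,0],0,0.6],
  ],
)

```text
t: 30.15
ee_pos: [615.7, -320.6, 14.2]
orientation: [2.072, 2.361, -0.0]
ft_force: [-1.7, 0.2, 4.9]
width: 58.4
grasp_force: 30.0
```

```bash
python3 go.py 418.5 193.5 200 0
```

```text
t 30.15 tcp [ 615.7 -320.6   14.2] yaw 7.46 w 58.4 grip 30.0 ft [-1.7  0.2  4.9] q [-0.5   0.78  1.55 -0.    0.81 -0.63]
units [21.412 -5.15  -7.433] turn 1.492
```

>>> move_arm(
  steps=[
    [[0,0,-0.3],0,0.7],
    [[0,0,-0.7],0,0.7],
    [[0,0,-1],0,0.7],
    [[0,0,-1],0,0.7],
    [[0,0,-1],0,0.7],
    [[0,0,-1],0,0.7],
    [[0,0,-1],0.5,0.7],
    [[0,0,-0.8],0.5,0.7],
    [[0,0,-0.5],0.5,0.7],
    [[0.3,-0.2,-0.2],0,0.7],
    [[0.7,-0.5,0],0,0.7],
    [[1,-0.6,0],0,0.7],
    [[1,-0.6,0],0,0.7],
    [[1,-0.6,0],0,0.7],
    [[1,-0.6,0],0,0.7],
    [[1,-0.6,0],0,0.7],
    [[1,-0.6,0],0,0.7],
    [[1,-0.6,0],0,0.7],
    [[1,-0.6,0],0,0.7],
    [[1,-0.6,0],0,0.7],
  ],
)

```text
t: 31.82
ee_pos: [461.1, -68.8, 200.6]
orientation: [-2.22, -2.221, 0.001]
ft_force: [0.1, 0.4, -1.1]
width: 58.0
grasp_force: 30.0
```

>>> move_arm(
  steps=[
    [[1,-0.6,0],0,0.7],
    [[1,-0.6,0],0,0.7],
    [[1,-0.5,0],0,0.7],
    [[1,-0.1,0],0,0.7],
    [[1,0,0],0,0.7],
    [[1,0,0],0,0.7],
    [[1,0,0],0,0.7],
    [[1,0,0],0,0.7],
    [[1,0,0],0,0.7],
    [[0.9,0,0],0,0.7],
    [[0.4,0,0],0,0.7],
    [[0.2,0,0],0,0.7],
    [[0,0,0],0,0.7],
    [[0,0,0],0,0.7],
  ],
)

```text
t: 32.98
ee_pos: [417.9, 191.5, 201.1]
orientation: [-2.221, -2.221, 0.002]
ft_force: [-0.0, -0.6, -1.6]
width: 58.2
grasp_force: 30.0
```

```bash
python3 go.py 418.5 192 19 0; python3 - <<'E'
from h import *
c=grab("top")
for b in cams.cut_out("top","spur_gear")+cams.cut_out("top","ring_gauge"): print(b["p"],b["rect"])
c=cams.get_image("scene");cv2.imwrite("pics/g.png",cv2.resize(c["image"][200:400,220:420,::-1],None,fx=3,fy=3,interpolation=2))
E
```

```text
t 32.98 tcp [417.9 191.5 201.1] yaw -0.0 w 58.2 grip 30.0 ft [-0.  -0.6 -1.6] q [ 0.4   0.21  2.   -0.    0.93  0.4 ]
units [0.025 0.029 7.283] turn -0.001
0.82 [488.4, 158.9, 30.2, 30.2]
0.72 [221.5, 328.1, 28.2, 32.0]
```

View pics/g.png

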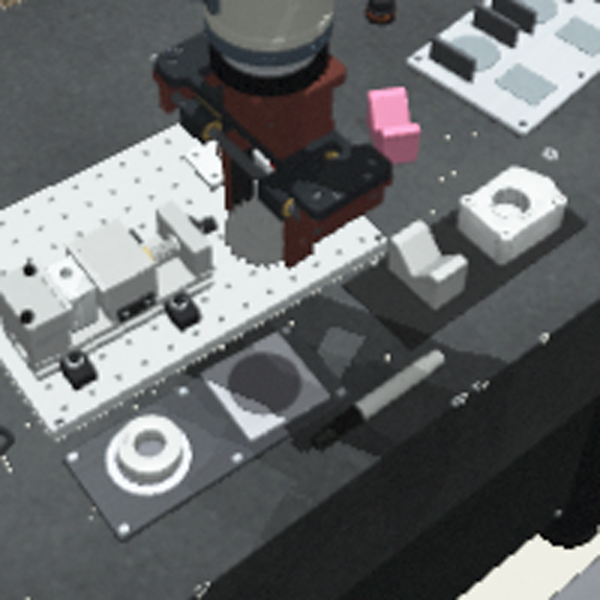

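The ring sits centred on the round rest at crop (148,452). The V-block and housing stand on the mat, and the gear is level in the gripper.

>>> move_arm(
  steps=[
    [[0.02,0.03,0.4],0,0.7],
    [[0,0,0.9],0,0.7],
    [[0,0,1],0,0.7],
    [[0,0,1],0,0.7],
    [[0,0,1],0,0.7],
    [[0,0,1],0,0.7],
    [[0,0,0.8],0,0.7],
    [[0,0,0.6],0,0.7],
    [[0,0,0.3],0,0.7],
    [[0,0,0.2],0,0.7],
    [[0,0,0.05],0,0.7],
    [[0,0,0],0,0.7],
    [[0,0,0],0,0.7],
    [[0,0,0],0,0.7],
  ],
)

```text
t: 34.35
ee_pos: [419.9, 192.9, 21.0]
orientation: [2.222, 2.22, 0.002]
ft_force: [0.6, 0.5, -1.1]
width: 57.9
grasp_force: 30.0
```

```bash
python3 go.py 418.5 192 18.4 0
```

```text
t 34.35 tcp [419.9 192.9  21. ] yaw -0.04 w 57.9 grip 30.0 ft [ 0.6  0.5 -1.1] q [0.4  0.55 2.09 0.   0.5  0.41]
units [-0.037 -0.055  0.102] turn -0.008
```

>>> move_arm(
  steps=[
    [[0,0,0.06],0,0.7],
    [[0,0,0.05],0,0.7],
    [[0,0,0],0,0.7],
    [[0,0,0],0,0.7],
    [[0,0,0],0,0.3],
    [[0,0,0],0,0.1],
    [[0,0,0],0,0],
    [[0,0,0],0,0],
    [[0,0,0],0,0],
    [[0,0,0],0,0],
    [[0,0,0],0,0],
  ],
)

```text
t: 35.27
ee_pos: [419.2, 192.6, 17.4]
orientation: [-2.222, -2.221, 0.0]
ft_force: [-0.5, 0.6, 0.2]
width: 87.7
grasp_force: 0.0
```

>>> move_arm(
  steps=[
    [[0,0,-0.3],0,0],
    [[0,0,-0.8],0,0],
    [[0,0,-1],0,0],
    [[0,0,-1],0,0],
    [[0,0,-1],0,0],
    [[0,0,-0.7],0,0],
    [[-0.5,0,-0.3],0,0],
    [[-1,0,0],0,0],
    [[-1,0,0],0,0],
    [[-1,0,0],0,0],
    [[-1,0,0],0,0],
    [[-1,0,0],0,0],
    [[-1,0,0],0,0],
    [[-1,0,0],0,0],
    [[-1,0,0],0,0],
    [[-1,0,0],0,0],
    [[-1,0,0],0,0],
    [[-1,0,0],0,0],
    [[-0.2,0,0],0,0],
    [[0,0,0],0,0],
  ],
)

```text
t: 36.93
ee_pos: [419.1, -100.9, 145.3]
orientation: [2.225, 2.217, 0.0]
ft_force: [0.0, 0.4, -0.3]
width: 88.0
grasp_force: 0.0
```

```bash
python3 go.py 420.6 -88.2 23 0; python3 - <<'E'
from h import *
c=grab("top");cv2.imwrite("pics/r2.png",cv2.resize(c["image"][280:345,155:285,::-1],None,fx=6,fy=6,interpolation=2))
for t,z in(("ring_gauge",32),("spur_gear",26)):
    for b in cams.cut_out("top",t)[:2]:
        (u,v),(w,h),_=cv2.minAreaRect(np.argwhere(b["pixels"])[:,::-1].astype(np.float32)); print(t,round(b["p"],2),px2w(c,u,v,z),w,h)
E
```

```text
t 36.93 tcp [ 419.1 -100.9  145.3] yaw -0.21 w 88.0 grip 0.0 ft [ 0.   0.4 -0.3] q [-0.26  0.26  2.1   0.    0.77 -0.26]
units [0.508 0.057 4.892] turn -0.042
ring_gauge 0.7 [420.61137413 301.39152598  32.        ] 22.0 24.0
spur_gear 0.76 [420.32324897 193.66189155  26.        ] 26.385601043701172 25.938386917114258
spur_gear 0.57 [ 750.37676379 -335.67336857   26.        ] 26.0 25.0
```

View pics/r2.png

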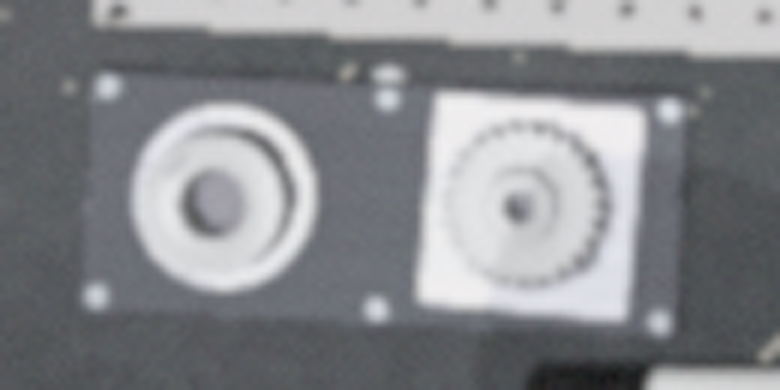

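Both parts lie centred on their rests. Now I'm taking the housing back.

>>> move_arm(
  steps=[
    [[0.5,0.06,0.4],-0.04,0],
    [[0,0,0.8],0,0],
    [[0,0,1],0,0],
    [[0,0,1],0,0],
    [[0,0,0.8],0,0],
    [[0,0,0.5],0,0],
    [[0,0,0.25],0,0],
    [[0,0,0.1],0,0],
    [[0,0,0],0,0],
    [[0,0,0],0,0],
    [[0,0,0],0,0.4],
    [[0,0,0],0,0.4],
    [[0,0,0],0,0.4],
    [[0,0,0],0,0.4],
    [[0,0,0],0,0.6],
    [[0,0,0],0,0.6],
    [[0,0,0],0,0.6],
    [[0,0,0],0,0.6],
  ],
)

```text
t: 38.58
ee_pos: [420.6, -87.4, 23.9]
orientation: [2.218, 2.225, 0.0]
ft_force: [-1.4, -0.1, 6.0]
width: 58.3
grasp_force: 30.1
```

```bash
python3 go.py 548.1 -324.1 130 0
```

```text
t 38.58 tcp [420.6 -87.4  23.9] yaw 0.17 w 58.3 grip 30.1 ft [-1.4 -0.1  6. ] q [-0.23  0.52  2.15 -0.    0.47 -0.24]
units [-9.482  5.071 -4.241] turn 0.034
```

>>> move_arm(
  steps=[
    [[0,0,-0.3],0,0.6],
    [[0,0,-0.7],0,0.6],
    [[0,0,-1],0,0.6],
    [[0,0,-1],0,0.6],
    [[0,0,-0.8],0,0.6],
    [[0,0,-0.44],0,0.6],
    [[-0.45,0.25,0],0,0.6],
    [[-0.9,0.47,0],0,0.6],
    [[-1,0.53,0],0,0.6],
    [[-1,0.53,0],0,0.6],
    [[-1,0.53,0],0,0.6],
    [[-1,0.53,0],0,0.6],
    [[-1,0.53,0],0,0.6],
    [[-1,0.53,0],0,0.6],
    [[-1,0.53,0],0,0.6],
    [[-0.7,0.4,0],0,0.6],
    [[-0.4,0.23,0],0,0.6],
    [[0,0,0],-0.75,0.6],
    [[0,0,0],-0.73,0.6],
    [[0,0,0],0,0.6],
  ],
)

```text
t: 40.25
ee_pos: [546.6, -323.0, 128.2]
orientation: [-2.066, -2.363, 0.001]
ft_force: [0.8, -0.2, -4.9]
width: 58.8
grasp_force: 29.7
```

```bash
python3 go.py 548.1 -323.3 32.5 7.46
```

```text
t 40.25 tcp [ 546.6 -323.   128.2] yaw 7.67 w 58.8 grip 29.7 ft [ 0.8 -0.2 -4.9] q [-0.55  0.55  1.67  0.    0.93 -0.69]
units [-0.028  0.066  3.829] turn 0.041
```

>>> move_arm(
  steps=[
    [[-0.02,0.04,0.4],0.04,0.6],
    [[0,0,0.8],0,0.6],
    [[0,0,0.9],0,0.6],
    [[0,0,0.8],0,0.6],
    [[0,0,0.5],0,0.6],
    [[0,0,0.25],0,0.6],
    [[0,0,0.12],0,0.6],
    [[0,0,0],0,0.6],
    [[0,0,0],0,0.6],
    [[0,0,0],0,0.6],
  ],
)

```text
t: 41.08
ee_pos: [549.6, -324.0, 36.6]
orientation: [2.073, 2.358, 0.001]
ft_force: [-0.2, 0.6, -5.3]
width: 58.7
grasp_force: 29.7
```

```bash
python3 go.py 548.1 -323.3 31 7.46
```

```text
t 41.08 tcp [ 549.6 -324.    36.6] yaw 7.35 w 58.7 grip 29.7 ft [-0.2  0.6 -5.3] q [-0.55  0.68  1.69 -0.    0.77 -0.68]
units [ 0.037 -0.055  0.222] turn -0.022
```

>>> move_arm(
  steps=[
    [[0.02,-0.04,0.1],0,0.6],
    [[0,0,0.06],0,0.6],
    [[0,0,0.04],0,0.6],
    [[0,0,0.02],0,0.6],
    [[0,0,0],0,0.6],
    [[0,0,0],0,0.6],
    [[0,0,0],0,0.6],
  ],
)

```text
t: 41.67
ee_pos: [547.8, -323.3, 31.0]
orientation: [2.074, 2.359, 0.0]
ft_force: [-3.1, 1.6, 5.9]
width: 58.4
grasp_force: 30.1
```

```bash
python3 go.py 548.1 -323.3 31 7.46
```

```text
t 41.67 tcp [ 547.8 -323.3   31. ] yaw 7.36 w 58.4 grip 30.1 ft [-3.1  1.6  5.9] q [-0.55  0.69  1.69 -0.    0.76 -0.68]
units [-0.002  0.013 -0.   ] turn -0.021
```

>>> move_arm(
  steps=[
    [[0,0,0],0,0.2],
    [[0,0,0],0,0],
    [[0,0,0],0,0],
    [[0,0,0],0,0],
    [[0,0,0],0,0],
    [[0,0,0],0,0],
    [[0,0,0],0,0],
    [[0,0,-0.3],0,0],
    [[0,0,-0.8],0,0],
    [[0,0,-1],0,0],
    [[0,0,-1],0,0],
    [[0,0,-0.9],0.75,0],
    [[0,0,-0.7],0.72,0],
  ],
)

```text
t: 42.75
ee_pos: [548.3, -323.6, 150.0]
orientation: [2.223, 2.217, 0.001]
ft_force: [0.5, -0.5, 0.2]
width: 87.3
grasp_force: 0.0
```

>>> move_arm(
  steps=[
    [[0.5,-0.2,0],0,0],
    [[1,-0.4,0],0,0],
    [[1,-0.4,0],0,0],
    [[1,-0.4,0],0,0],
    [[1,-0.4,0],0,0],
    [[1,-0.4,0],0,0],
    [[1,-0.4,0],0,0],
    [[1,-0.4,0],0,0],
    [[1,-0.4,0],0,0],
    [[1,-0.4,0],0,0],
    [[1,-0.4,0],0,0],
    [[1,-0.4,0],0,0],
    [[1,-0.3,0],0,0],
    [[0.7,-0.2,0],0,0],
    [[0.3,0,0],0,0],
    [[0,0,0],0,0],
    [[0,0,0],0,0],
  ],
)

```text
t: 44.17
ee_pos: [420.9, 14.1, 147.8]
orientation: [2.219, 2.222, 0.001]
ft_force: [-0.0, -0.1, -0.1]
width: 87.9
grasp_force: 0.0
```

```bash
python3 go.py 420.8 13.5 25 0
```

```text
t 44.17 tcp [420.9  14.1 147.8] yaw 0.07 w 87.9 grip 0.0 ft [-0.  -0.1 -0.1] q [ 0.01  0.25  2.12 -0.    0.77  0.  ]
units [-0.024 -0.008  4.913] turn 0.015
```

>>> move_arm(
  steps=[
    [[-0.02,0,0.4],0,0],
    [[0,0,0.8],0,0],
    [[0,0,1],0,0],
    [[0,0,1],0,0],
    [[0,0,0.8],0,0],
    [[0,0,0.5],0,0],
    [[0,0,0.25],0,0],
    [[0,0,0.13],0,0],
    [[0,0,0],0,0],
    [[0,0,0],0,0],
    [[0,0,0],0,0.4],
    [[0,0,0],0,0.4],
    [[0,0,0],0,0.4],
    [[0,0,0],0,0.4],
    [[0,0,0],0,0.6],
    [[0,0,0],0,0.6],
    [[0,0,0],0,0.6],
    [[0,0,0],0,0.6],
  ],
)

```text
t: 45.67
ee_pos: [420.7, 13.8, 25.8]
orientation: [2.221, 2.221, 0.001]
ft_force: [-0.3, -0.2, 6.3]
width: 59.9
grasp_force: 30.0
```

```bash
python3 go.py 536 -229 130 0
```

```text
t 45.67 tcp [420.7  13.8  25.8] yaw 0.01 w 59.9 grip 30.0 ft [-0.3 -0.2  6.3] q [0.   0.51 2.17 0.   0.46 0.  ]
units [-9.713  4.614 -4.163] turn 0.003
```

>>> move_arm(
  steps=[
    [[0,0,-0.3],0,0.6],
    [[0,0,-0.7],0,0.6],
    [[0,0,-1],0,0.6],
    [[0,0,-1],0,0.6],
    [[0,0,-0.8],0,0.6],
    [[0,0,-0.4],0,0.6],
    [[-0.5,0.25,0],0,0.6],
    [[-0.9,0.42,0],0,0.6],
    [[-1,0.47,0],0,0.6],
    [[-1,0.47,0],0,0.6],
    [[-1,0.47,0],0,0.6],
    [[-1,0.47,0],0,0.6],
    [[-1,0.47,0],0,0.6],
    [[-1,0.47,0],0,0.6],
    [[-1,0.47,0],0,0.6],
    [[-0.8,0.4,0],0,0.6],
    [[-0.5,0.24,0],0,0.6],
    [[0,0,0],-0.75,0.6],
    [[0,0,0],-0.74,0.6],
    [[0,0,0],0,0.6],
  ],
)

```text
t: 47.33
ee_pos: [534.3, -228.3, 130.0]
orientation: [-2.069, -2.362, 0.001]
ft_force: [-0.3, 0.3, -2.8]
width: 59.8
grasp_force: 30.0
```

```bash
python3 go.py 536 -229 36 7.46
```

```text
t 47.33 tcp [ 534.3 -228.3  130. ] yaw 7.57 w 59.8 grip 30.0 ft [-0.3  0.3 -2.8] q [-0.42  0.48  1.79  0.    0.87 -0.56]
units [-0.039  0.068  3.761] turn 0.022
```

>>> move_arm(
  steps=[
    [[-0.02,0.05,0.4],0.02,0.6],
    [[0,0,0.8],0,0.6],
    [[0,0,0.9],0,0.6],
    [[0,0,0.8],0,0.6],
    [[0,0,0.5],0,0.6],
    [[0,0,0.25],0,0.6],
    [[0,0,0.1],0,0.6],
    [[0,0,0],0,0.6],
    [[0,0,0],0,0.6],
    [[0,0,0],0,0.6],
  ],
)

```text
t: 48.17
ee_pos: [537.3, -229.4, 37.7]
orientation: [2.073, 2.358, 0.001]
ft_force: [-0.5, 0.1, -2.8]
width: 60.0
grasp_force: 30.0
```

```bash
python3 go.py 536 -229 32.8 7.46
```

```text
t 48.17 tcp [ 537.3 -229.4   37.7] yaw 7.35 w 60.0 grip 30.0 ft [-0.5  0.1 -2.8] q [-0.42  0.63  1.81  0.    0.7  -0.55]
units [ 0.021 -0.049  0.196] turn -0.022
```

>>> move_arm(
  steps=[
    [[0.01,-0.03,0.08],0,0.6],
    [[0,0,0.06],0,0.6],
    [[0,0,0.04],0,0.6],
    [[0,0,0.02],0,0.6],
    [[0,0,0],0,0.6],
    [[0,0,0],0,0.6],
    [[0,0,0],0,0.6],
  ],
)

```text
t: 48.75
ee_pos: [535.9, -229.0, 32.8]
orientation: [2.074, 2.359, 0.0]
ft_force: [-3.1, 2.0, 7.7]
width: 60.0
grasp_force: 30.0
```

```bash
python3 go.py 536 -229 32.8 7.46
```

```text
t 48.75 tcp [ 535.9 -229.    32.8] yaw 7.35 w 60.0 grip 30.0 ft [-3.1  2.   7.7] q [-0.42  0.63  1.82 -0.    0.69 -0.55]
units [0.001 0.005 0.002] turn -0.021
```

Release, go up and back out of the view, then check.

>>> move_arm(
  steps=[
    [[0,0,0],0,0.2],
    [[0,0,0],0,0],
    [[0,0,0],0,0],
    [[0,0,0],0,0],
    [[0,0,0],0,0],
    [[0,0,0],0,0],
    [[0,0,0],0,0],
    [[0,0,-0.3],0,0],
    [[0,0,-0.8],0,0],
    [[0,0,-1],0,0],
    [[0,0,-1],0,0],
    [[0,0,-0.9],0,0],
    [[0,0,-0.7],0,0],
  ],
)

```text
t: 49.83
ee_pos: [536.3, -229.1, 151.7]
orientation: [2.073, 2.358, 0.001]
ft_force: [0.1, -0.0, -0.3]
width: 87.6
grasp_force: 0.0
```

>>> move_arm(
  steps=[
    [[0.5,-0.2,0],0,0],
    [[1,-0.3,0],0,0],
    [[1,-0.3,0],0,0],
    [[1,-0.3,0],0,0],
    [[1,-0.3,0],0,0],
    [[1,-0.3,0],0,0],
    [[1,-0.3,0],0,0],
    [[1,-0.3,0],0,0],
    [[1,-0.3,0],0,0],
    [[0.5,-0.2,0],0,0],
    [[0,0,0],0,0],
    [[0,0,0],0,0],
  ],
)

```text
t: 50.83
ee_pos: [436.6, -14.1, 148.8]
orientation: [-2.072, -2.361, 0.001]
ft_force: [0.1, -0.6, -0.1]
width: 88.2
grasp_force: 0.0
```

```bash
python3 - <<'E'
from h import *
a=cv2.imread("pics/top0.png")[190:340,160:530]
c=grab("top");b=c["image"][190:340,160:530,::-1]
cv2.imwrite("pics/end.png",np.vstack([cv2.resize(x,None,fx=2,fy=2,interpolation=2) for x in(a,b)]))
for t in("v_block","gear_housing","ring_gauge","spur_gear"):
    for x in cams.cut_out("top",t)[:2]: print(t,round(x["p"],2),np.round(x["rect"],1),np.round(np.argwhere(x["pixels"])[:,::-1].mean(0),1))
E
```

```text
v_block 0.98 [442.8 257.1  27.4  30.7] [441.5 258.9]
v_block 0.9 [370.5 244.2  30.7  30. ] [369.2 243.9]
gear_housing 0.77 [488.7 253.2  44.8  32.6] [486.9 252.8]
ring_gauge 0.64 [192.8 315.5  28.7  24. ] [190.8 313.1]
spur_gear 0.67 [242.8 311.7  23.9  23.2] [242.1 313.2]
spur_gear 0.57 [489.  156.9  26.3  26.7] [489.6 158.2]
```

View pics/end.png

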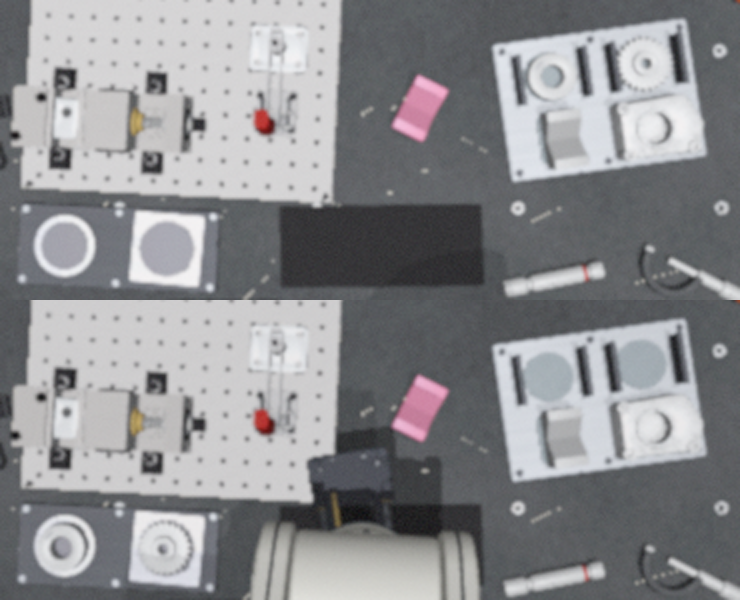

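The end picture matches the start for the V-block at (565,437) and the housing at (657,427). The ring at (64,547) and the gear at (163,548) are centred on their rests, so I'm handing in.

```bash
python3 -c "
from workcell import ctrl
print(ctrl.close_job())"
```

```text
the job is handed in; nothing more can be done
None
```

The job is handed in at about 51 s of 141 s. By the last picture, the ring gauge is on the round rest and the spur gear on the square rest, with the V-block and housing back on their starting spots; the hand-in call returned no verdict.

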